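# Lock the press nut

## Task

The food press has been set, but on one of its two threaded studs the tall steel lock nut still stands clear above the brass pressing nut. Run that lock nut down until it meets the rubber washer on the brass nut and tighten it firmly against it so that it stays locked, without turning the brass nut along with it, then let go. Leave the things round the press where they are.

Things in the scene. Friction and masses are not known exactly. Their poses are not given: they have to be found in the camera images.
- lock_center (a point): Centre (half-way up) of the loose, tall steel hexagonal lock nut, on the axis of its upright stud. Hexagon 34 mm across flats, 36 mm high, with a 2 mm round collar on top; this point is 19 mm above its underside. z points up along the stud; x is square to one pair of flats, the other pairs follow every 60 degrees. It only screws; grip its upper half, clear of the brass nut.
- lock_foot (a point): Centre of the lock nut's underside. Right-hand thread: clockwise from above goes down, 12 mm a turn (1.91 mm per rad). Turning it takes 0.06 N m until it meets the washer, 1.6 to 4.2 rad on, so several grasps are needed; there the torque jumps to 0.12 and then climbs about 0.3 N m per 0.1 rad. Tighten to 0.25 to 0.4 N m; under 0.2 it is not locked.
- stop_top (a point): Centre of the top face of the brass pressing nut. On it lies a black rubber washer, 27 mm across, 2 to 5 mm thick (not measured, so how far the nut must turn has to be felt). The lock nut stands 3 to 8 mm above the washer at the start.
- washer_seat (a point): Centre of the rubber washer's underside: it lies on the brass nut's top face and, when the lock nut is tight, is squeezed some 0.05 mm below it and stays so when the lock nut is let go.
- stop_nut: The brass pressing nut under the washer (origin: centre of its underside). Hexagon 27 mm across flats, 18 mm high, with a flange 52 mm wide and 5 mm thick at its foot. More than about 0.45 N m on the lock nut, once it bears on the washer, drags this nut along too, and that spoils the setting.
- stop_mark (a point): Red dot on the rim of the brass nut's flange, 22.5 mm from the stud's axis: it shows whether the brass nut turns.
- stud_open: The stud with the loose lock nut: upright threaded rod 18 mm across, origin at its foot on the worktop, top end 168 mm above the worktop, 8 to 25 mm above the lock nut. A coil spring stands round it between pressing board and brass nut.
- stud_done: The other stud, at the other end of the press, 180 mm from the first, same build, origin at its foot; its lock nut is already tight, leave it. Either end may have the loose nut.
- press: The press, immovable: wooden base 120x250 mm, steel box, light wooden pressing board, its top 68 mm above the worktop. Origin at the centre of its underside; the studs stand on its y axis 90 mm either side.
- mug_teal: Bystander: teal mug, 68 mm across, 73 mm high; origin at the centre of its underside.
- jug_brown: Bystander: small brown jug, 93 mm high; origin at the centre of its underside.
- coffee_jar: Bystander: coffee jar with wooden lid, 66 mm across, 106 mm high; origin at the centre of its underside.
- oval_dish: Bystander: oval cream dish, 117x189 mm, 22 mm high; origin at the centre of its underside.
- amber_vase: Bystander: amber beaker, 63 mm across, 110 mm high; origin at the centre of its underside.
- tea_spoon: Bystander: metal teaspoon, 130 mm long; origin at the centre of its underside.
Things that resemble listed ones, but are neither listed nor needed, are in the scene too. What is shaped like the stud_open but purple or turquoise is not meant.

How it is judged:
By the outcome, as a careful person would: the job done as asked, in the order asked, and still so for the second after the job is handed in, with the robot touching nothing.
It also fails if it takes over 72 s, if anything falls off the work surface, if the arm or the gripper's body presses on something with over 40 N, if the wrist force passes 120 N, or if a joint passes its speed limit or range.

## Robot

A 6-joint arm with a two-finger parallel gripper is mounted at the origin on a cart in front of the work surface, level with it; the furniture and walls round the work are solid. World frame = base frame: x ahead of the robot, y to its left, z up, the work surface at z = 0. Lengths are in m, angles in rad, forces in N, time in s.
With the tool pointing down it reaches from about 0.25 to 0.725 m from the base axis. Payload 4 kg.
Tool frame: the origin (TCP) lies midway between the tips of the shut fingers; the grasp point (between the pads) lies 19 mm behind it (bot.grasp_offset is the distance from the TCP to the grasp point, in m); z points along the fingers, y is the direction in which the jaws open and shut (so a half turn about z gives the same grasp; the last joint's range is limited). The gripper opens to 85 mm and grips with 20 to 120 N. Pads are 22 mm wide; open, the fingers measure 114 mm over their backs; the gripper's body (76 mm by 85 mm) begins 54 mm behind the grasp point. The pads swing forward as they close: fully open they stand 13 mm farther back than shut.
Start: joints at [1.21, 0.241, 0.005, 1.335, 0, 1.571], TCP at [0.177, 0.468, 0.231] pointing down, gripper open.
Joint ranges: [-2.72, 2.72], [-1.05, 1.87], [-1.09, 1.28], [-1.99, 2.15], [-1.42, 1.44], [-3.14, 3.14]. Speed limits (rad/s): [2.79, 2.79, 3.14, 3.14, 3.14, 3.14].

## Interface

Orientations are given as a unit quaternion [x, y, z, w].
In Python, from workcell import sensors, optics, bot gives the robot as it stands.
- The arm moves only by the tool apply_moves, never from a script. Its argument "plan" is one flat list of numbers, 6 for each row, row after row: the shift along the tool's x, y, z in m, then the turn, a rotation vector about the tool's x, y, z in rad. In form: [tx, ty, tz, ax, ay, az, tx, ty, tz, ax, ay, az, ...]. A call has 1 to 12 rows; each row is the pose to reach, as a shift and turn from the pose commanded when the call began, along the tool's axes at that moment; what a row does not reach only later rows make up. A row lasts 1/12 s, in which the tool goes at most 41.7 mm and 7.16 degrees, less where a joint would pass 70% of its speed; a pose out of reach is approached as far as the arm can. A call with a gripper value outside its range is refused whole. "grip" is the finger opening in m, from 0 to 0.0854, set as the call begins (left out, the last holds). The fingers move at their own pace and stop on an object; the grip force is fixed at half the most. Time passes only in rows, so rows that repeat a pose let the fingers close. It gives the time, the measured TCP pose, the force and the opening at its end, in the units of the state.
- sensors.get_obs(): the state, without advancing time (a new reading comes with each control period).
- optics.camera(name): name is "side" or "top"; returns a dict with "pixels" (384x512x3 uint8, red, green, blue), "fx", "fy", "cx", "cy" (pixels), "pose" (4x4, takes a point from camera to world coordinates). Camera axes: x right, y up, looking along -z (the intrinsics and any distortion apply to the point x, -y, -z); pixel columns grow to the right and rows downward; lengths in m; the calibration is good to about 2 mm. A picture is of the moment at which its call begins. There is no depth.
- bot.job_done(): hands the job in, once; it reports no verdict.
The state is a dict: "clock": time; "joint_pos": joint angles; "joint_vel": joint speeds; "tau": joint torques, N m; "eef_pos": TCP position; "tool_rot": TCP orientation; "ft_force": force on the tool from outside, world axes, zero at the start; "ft_torque": the same for the moment, N m; "grip_width": finger opening in m.
Only numpy, scipy, OpenCV 4.12 (cv2) and the standard library are available. Lean on these libraries where they do the work, as an engineer would, in place of code of your own. Each camera call takes 0.05 s, during which the arm holds its last target.

## Working session

There is one attempt and no reset: what is moved stays moved. The work goes in short steps, Python scripts to look and compute and a tool call to move; the robot and the scene stay as the last step left them, time stands still between calls to the robot, and variables do not carry over. Pictures are saved under pics/ and viewed, and the job is handed in when it is done.

Besides the shell and the picture viewer there is one more tool, called in YAML: its name, and indented under it one key for each argument. apply_moves: Moves the arm, as the interface text tells. Its arguments: {"type":"object","properties":{"plan":{"type":"array","items":{"type":"number"}},"grip":{"type":"number"}},"required":["plan"]}

```bash
mkdir -p pics; ls
python3 - <<'E'
from workcell import sensors, optics, bot
import cv2,numpy as np
print(sensors.get_obs(), bot.grasp_offset)
for n in("side","top"):
    c=optics.camera(n); cv2.imwrite(f"pics/{n}0.png",c["pixels"][:,:,::-1])
    print(n,{k:(np.round(v,4).tolist() if k=="pose" else v) for k,v in c.items() if k!="pixels"})
E
```

```text
pics
{'clock': 0.0, 'joint_pos': array([ 1.21001096e+00,  2.41439458e-01,  3.73832685e-03,  1.33518448e+00,
       -1.88653874e-05,  1.57080674e+00]), 'joint_vel': array([ 4.45613857e-04,  4.34824839e-04, -1.47084080e-03,  3.37536380e-04,
        9.60368013e-05,  5.48425595e-04]), 'tau': array([-1.04355000e-03, -3.72323871e+01,  2.52405971e+01,  1.69316382e-02,
       -1.81780247e-04, -8.18390390e-06]), 'eef_pos': array([0.17629123, 0.46722826, 0.2304051 ]), 'tool_rot': array([ 1.79420913e-01,  9.83771846e-01, -1.02938633e-03, -1.78140782e-04]), 'ft_force': array([-0.2728373 , -0.28729852, -0.20536774]), 'ft_torque': array([-0.0381578 ,  0.00921068, -0.02217488]), 'grip_width': 0.08561520926929363} 0.0187
side {'fx': 389.38154206634374, 'fy': 389.38154206634374, 'cx': 247.65797302479194, 'cy': 193.11077238837802, 'pose': [[0.9998, 0.0194, -0.0073, 0.5299], [-0.018, 0.6336, -0.7735, -1.0101], [-0.0103, 0.7734, 0.6338, 0.9654], [0.0, 0.0, 0.0, 1.0]]}
top {'fx': 487.9164366740543, 'fy': 487.9164366740543, 'cx': 266.45568603588964, 'cy': 189.9171971826161, 'pose': [[-0.0052, 0.9961, -0.0876, 0.3911], [-1.0, -0.0054, -0.0019, 0.029], [-0.0023, 0.0876, 0.9962, 1.649], [0.0, 0.0, 0.0, 1.0]]}
```

View pics/side0.png

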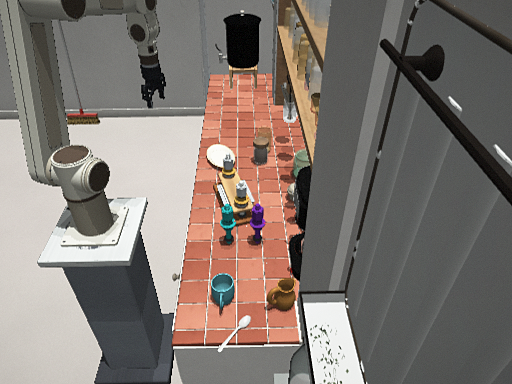

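View pics/top0.png

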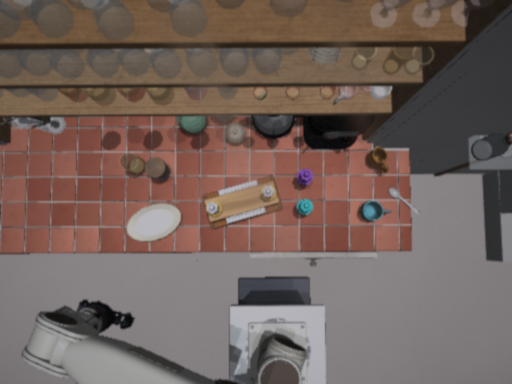

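Run:
```python
import cv2
a=cv2.imread("pics/side0.png")[140:255,190:290]; b=cv2.imread("pics/top0.png")[165:240,190:325]
cv2.imwrite("pics/side0c.png",cv2.resize(a,None,fx=5,fy=5,interpolation=cv2.INTER_CUBIC))
cv2.imwrite("pics/top0c.png",cv2.resize(b,None,fx=5.9,fy=5.9,interpolation=cv2.INTER_CUBIC))
```

```text
(no output)
```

View pics/side0c.png

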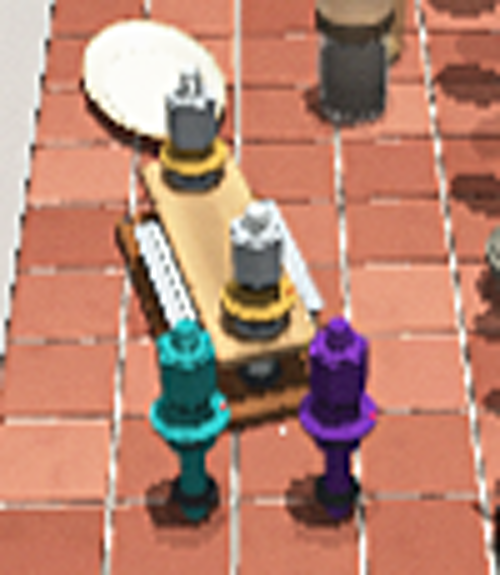

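View pics/top0c.png

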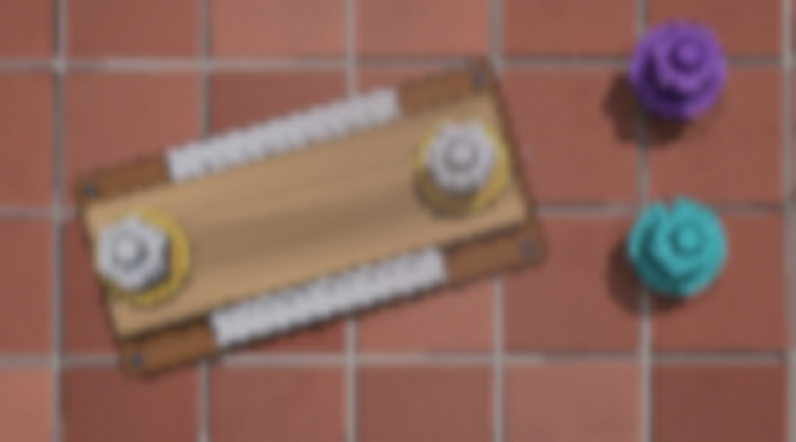

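```bash
cat > h.py <<'E'
import numpy as np,cv2
from workcell import sensors, optics, bot
def proj(c,P):
    P=np.atleast_2d(P); M=np.linalg.inv(c["pose"]); q=P@M[:3,:3].T+M[:3,3]
    return np.stack([c["cx"]+c["fx"]*q[:,0]/-q[:,2], c["cy"]-c["fy"]*q[:,1]/-q[:,2]],1)
def onz(c,uv,z):
    d=c["pose"][:3,:3]@np.array([(uv[0]-c["cx"])/c["fx"],-(uv[1]-c["cy"])/c["fy"],-1]); o=c["pose"][:3,3]
    return o+d*(z-o[2])/d[2]
def crop(im,x0,y0,w,h,s,name):
    cv2.imwrite("pics/"+name,cv2.resize(im[y0:y0+h,x0:x0+w,::-1],None,fx=s,fy=s,interpolation=cv2.INTER_CUBIC))
E
python3 - <<'E'
from h import *
s=optics.camera("side");t=optics.camera("top")
for uvt,uvs in (((268.3,190.9),(242,181.6)),((211.7,207.2),(227.8,155))):
    print(onz(t,uvt,.168),onz(s,uvs,.168))
im=np.hstack([cv2.resize(np.ascontiguousarray(s["pixels"][y:y+36,x:x+26]),None,fx=15,fy=15,interpolation=cv2.INTER_CUBIC) for x,y in((230,176),(216,150))])
cv2.imwrite("pics/two.png",im[:,:,::-1])
im=np.hstack([cv2.resize(np.ascontiguousarray(t["pixels"][y:y+28,x:x+28]),None,fx=14,fy=14,interpolation=cv2.INTER_CUBIC) for x,y in((255,178),(200,195))])
cv2.imwrite("pics/twot.png",im[:,:,::-1])
E
```

```text
[0.51830417 0.02618265 0.168     ] [0.52131027 0.02455349 0.168     ]
[0.46953044 0.19842578 0.168     ] [0.47023114 0.18614547 0.168     ]
```

View pics/two.png

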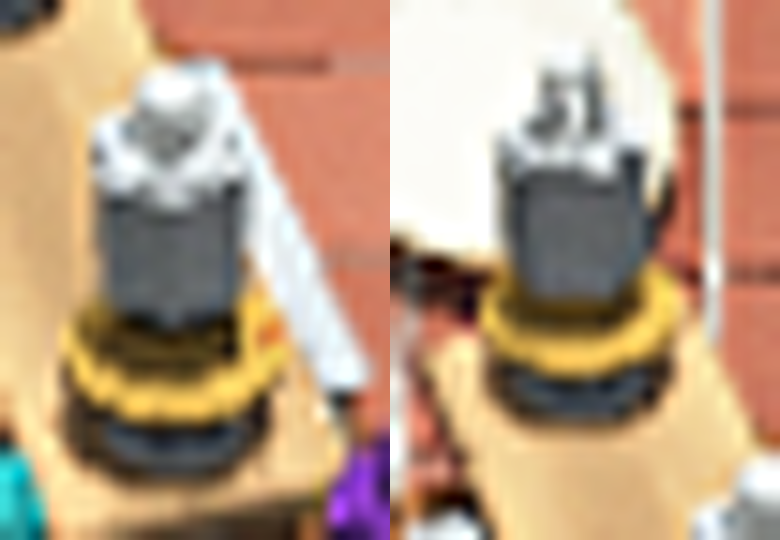

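View pics/twot.png

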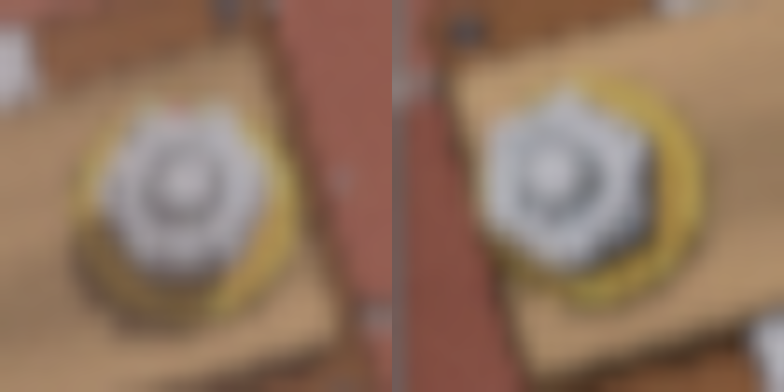

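Run:
```python
from h import *
s=optics.camera("side");t=optics.camera("top")
C=np.array([.5195,.0255])
def hexa(phi,z,c=C):
    a=np.radians(phi+30+60*np.arange(6)); r=.017/np.cos(np.pi/6)
    return np.c_[c[0]+r*np.cos(a),c[1]+r*np.sin(a),np.full(6,z)]
rows=[]
for c,x0,y0,uv in((t,253,176,(268.3,190.9)),(s,228,174,(242,181.6))):
    k=9;row=[]
    off=np.array(uv)-proj(c,[*C,.168])[0]; print(off)
    for phi in (None,0,15,30,45):
        im=cv2.resize(np.ascontiguousarray(c["pixels"][y0:y0+30,x0:x0+28 if 0 else x0+26]),None,fx=6,fy=8 if 0 else 6,interpolation=cv2.INTER_CUBIC)
        if phi is not None:
            for z,col in((.152,(0,255,0)),(.116,(0,255,255))):
                q=(proj(c,hexa(phi,z))+off-[x0,y0]+.5)*6
                cv2.polylines(im,[np.round(q*16).astype(int)],True,col,1,cv2.LINE_AA,4)
        row.append(im)
    rows.append(np.hstack(row))
im=np.vstack(rows);print(im.shape);cv2.imwrite("pics/ov.png",im[:,:,::-1])
```

```text
[-0.2218839  0.3922718]
[0.5414117  0.16195883]
(360, 780, 3)
```

View pics/ov.png

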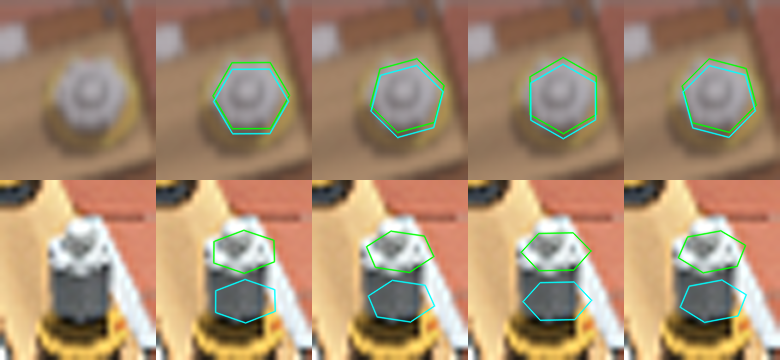

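Run:
```python
from h import *
s=optics.camera("side");t=optics.camera("top")
C=np.array([.5195,.0255])
def hexa(phi,z,c=C):
    a=np.radians(phi+30+60*np.arange(6)); r=.017/np.cos(np.pi/6)
    return np.c_[c[0]+r*np.cos(a),c[1]+r*np.sin(a),np.full(6,z)]
rows=[];k=12
for c,x0,y0,uv in((t,260,181,(268.3,190.9)),(s,234,179,(242,181.6))):
    row=[]
    off=np.array(uv)-proj(c,[*C,.168])[0]
    for phi in (None,-12,0,12):
        im=cv2.resize(np.ascontiguousarray(c["pixels"][y0:y0+22,x0:x0+16]),None,fx=k,fy=k,interpolation=cv2.INTER_CUBIC)
        if phi is not None:
            for z,col in((.154,(0,255,0)),(.118,(0,255,255))):
                q=(proj(c,hexa(phi,z))+off-[x0,y0]+.5)*k
                cv2.polylines(im,[np.round(q*16).astype(int)],True,col,1,cv2.LINE_AA,4)
        row.append(im)
    rows.append(np.hstack(row))
im=np.vstack(rows);print(im.shape);cv2.imwrite("pics/ov2.png",im[:,:,::-1])
```

```text
(528, 768, 3)
```

View pics/ov2.png

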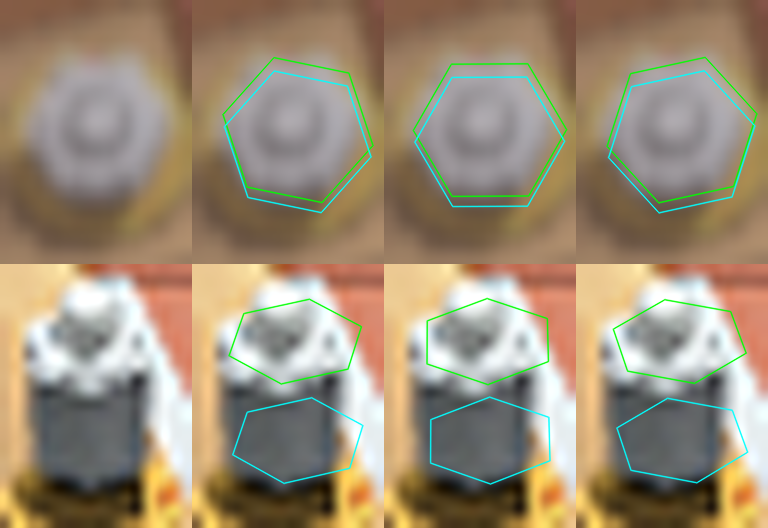

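Candidates: the press studs at side px (242,182) and (228,155), and the turquoise (228,205) and purple (258,205) decoys. The nut I want is at side (242,182), top (268,191), because the crop shows a dark gap between its lock nut and the flange. On the far one the nut sits down and more of the stud sticks out. One pair of flats of the loose nut faces roughly world x. Axis is about (0.519, 0.0255).

apply_moves:
  plan: [-0.0333,-0.0208,0,0,0,-0.115,-0.0667,-0.0417,0,0,0,-0.23,-0.1,-0.0625,0,0,0,-0.345,-0.1333,-0.0833,0,0,0,-0.46,-0.1667,-0.1042,0,0,0,-0.575,-0.2,-0.125,0,0,0,-0.69,-0.2333,-0.1458,0,0,0,-0.805,-0.2667,-0.1667,0,0,0,-0.92,-0.3,-0.1875,0,0,0,-1.035,-0.3333,-0.2083,0,0,0,-1.15,-0.3667,-0.2292,0,0,0,-1.265,-0.4,-0.25,0,0,0,-1.38]
  grip: 0.0854

```text
clock: 1.4
eef_pos: [0.437, 0.1265, 0.2316]
tool_rot: [-0.443, 0.896, 0.0, 0.0]
ft_force: [0.5, 0.6, -0.8]
grip_width: 0.0852
```

```bash
cat >> h.py <<'E'
from scipy.spatial.transform import Rotation as Ro
def delta(target,theta):
    "shift in tool axes and turn about tool z to put TCP at target pointing down, tool y at world angle theta (deg)"
    o=sensors.get_obs(); R=Ro.from_quat(o["tool_rot"]); t=np.radians(theta)
    y=np.array([np.cos(t),np.sin(t),0]); z=np.array([0,0,-1.]); T=Ro.from_matrix(np.c_[np.cross(y,z),y,z])
    print("shift",R.inv().apply(np.array(target)-o["eef_pos"]).round(4),"rot",(R.inv()*T).as_rotvec().round(4))
def st():
    o=sensors.get_obs(); y=Ro.from_quat(o["tool_rot"]).as_matrix()[:,1]
    print("t %.2f"%o["clock"],"tcp",o["eef_pos"].round(4),"th %.2f"%np.degrees(np.arctan2(y[1],y[0])),"q",o["joint_pos"].round(3),"F",o["ft_force"].round(2),"M",o["ft_torque"].round(3),"tau6 %.3f"%o["tau"][5],"w %.4f"%o["grip_width"])
E
python3 -c "
from h import *
st();delta([.519,.0255,.2305],240)"
```

```text
t 1.40 tcp [0.437  0.1265 0.2316] th 142.65 q [ 0.282  0.151 -0.106  1.313  0.    -0.637] F [ 0.5  0.6 -0.8] M [ 0.034 -0.009  0.047] tau6 1.811 w 0.0852
shift [ 0.0305 -0.1264  0.0011] rot [-7.0000e-04  2.0000e-04 -1.6991e+00]
```

apply_moves:
  plan: [0,0,0,0,0,0,0,0,0,0,0,0,0,0,0,0,0,0]

```text
clock: 1.65
eef_pos: [0.436, 0.1279, 0.2312]
tool_rot: [-0.44, 0.898, 0.0, -0.0]
ft_force: [0.4, -0.1, 0.8]
grip_width: 0.0851
```

```bash
python3 -c "
from h import *
st();delta([.519,.0255,.2305],240)"
```

```text
t 1.65 tcp [0.436  0.1279 0.2312] th 142.25 q [ 0.285  0.151 -0.107  1.313  0.    -0.627] F [ 0.41 -0.13  0.78] M [-0.008 -0.016 -0.027] tau6 -0.006 w 0.0851
shift [ 0.0302 -0.1283  0.0006] rot [ 8.0000e-04  4.0000e-04 -1.7061e+00]
```

apply_moves:
  plan: [0.005,-0.021,0,0,0,-0.12,0.01,-0.043,0,0,0,-0.24,0.015,-0.064,0,0,0,-0.36,0.02,-0.085,0,0,0,-0.48,0.025,-0.107,0,0,0,-0.6,0.03,-0.128,0,0,0,-0.72,0.03,-0.128,0,0,0,-0.84,0.03,-0.128,0,0,0,-0.96,0.03,-0.128,0,0,0,-1.08,0.03,-0.128,0,0,0,-1.2,0.03,-0.128,0,0,0,-1.32,0.03,-0.128,0,0,0,-1.4]

```text
clock: 2.65
eef_pos: [0.5187, 0.028, 0.2314]
tool_rot: [0.917, -0.399, -0.0, -0.0]
ft_force: [0.6, 1.1, -0.1]
grip_width: 0.0853
```

apply_moves:
  plan: [0,0,0,0,0,-0.1,0,0,0,0,0,-0.2,0,0,0,0,0,-0.3,0,0,0,0,0,-0.3,0,0,0,0,0,-0.3]

```text
clock: 3.07
eef_pos: [0.5189, 0.0275, 0.2314]
tool_rot: [0.965, -0.261, -0.0, -0.0]
ft_force: [0.6, -0.2, 0.5]
grip_width: 0.0854
```

```bash
python3 -c "
from h import *
s=optics.camera('side');t=optics.camera('top')
st();delta([.519,.0255,.2305],240)
crop(s['pixels'],200,130,80,100,6,'s1.png');crop(t['pixels'],225,150,90,75,8,'t1.png')"
```

```text
t 3.17 tcp [0.5191 0.027  0.2314] th -120.28 q [ 0.052  0.28   0.057  1.348  0.    -2.561] F [0.15 0.27 0.54] M [ 0.004 -0.031  0.014] tau6 0.012 w 0.0854
shift [0.0007 0.0013 0.0009] rot [-0.0001  0.0001 -0.0049]
```

View pics/s1.png

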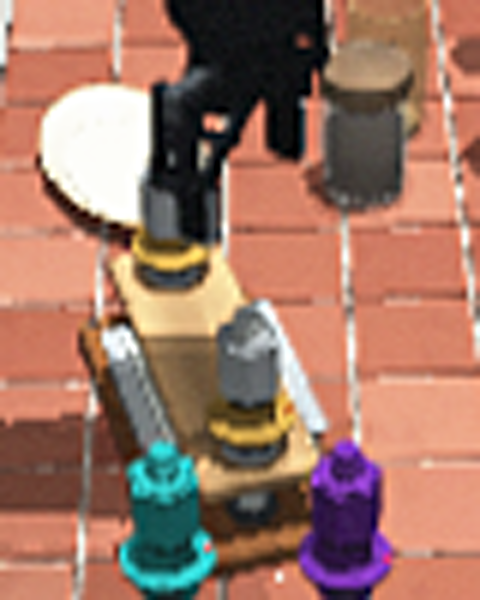

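View pics/t1.png

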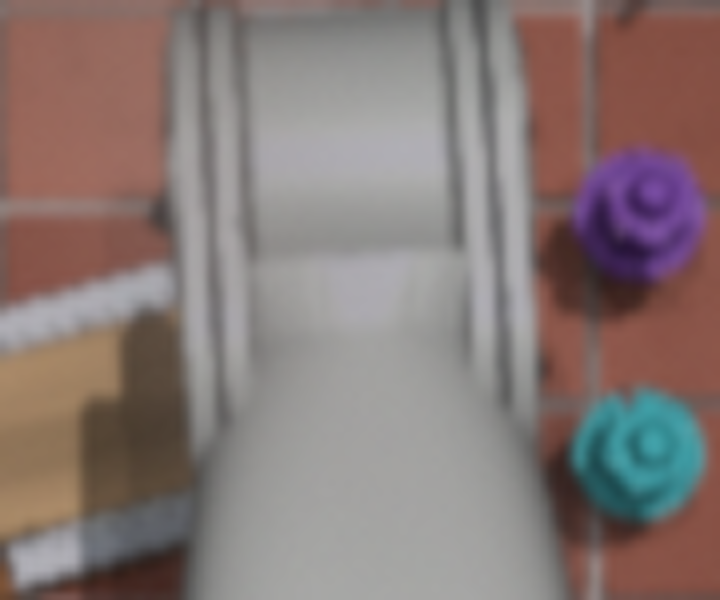

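The gripper is above the loose nut with its jaws across a pair of flats. The dot shows at side crop (288,408). I'll descend and close.

apply_moves:
  plan: [0.0007,0.0013,0.03,0,0,0,0.0007,0.0013,0.06,0,0,0,0.0007,0.0013,0.085,0,0,0,0.0007,0.0013,0.1,0,0,0,0.0007,0.0013,0.107,0,0,0,0.0007,0.0013,0.111,0,0,0,0.0007,0.0013,0.111,0,0,0]

```text
clock: 3.75
eef_pos: [0.5192, 0.0247, 0.1201]
tool_rot: [0.965, -0.261, -0.0, 0.0]
ft_force: [-0.5, 1.1, 0.3]
grip_width: 0.0854
```

```bash
python3 -c "
from h import *
s=optics.camera('side')
st();delta([.519,.0255,.119],240)
crop(s['pixels'],205,140,70,80,7,'s2.png')"
```

```text
t 3.80 tcp [0.5198 0.0247 0.121 ] th -120.27 q [ 0.047  0.354 -0.137  1.079  0.    -2.566] F [ 0.46 -0.12 -0.15] M [-0.022 -0.025  0.016] tau6 0.005 w 0.0853
shift [-0.0011 -0.0003  0.002 ] rot [-0.0006 -0.0009 -0.0047]
```

View pics/s2.png

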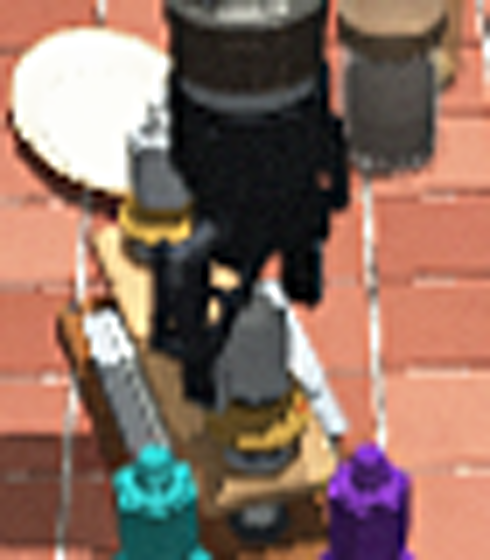

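Both fingers straddle the nut: near finger tip at crop (200,390), far finger tip at (305,295). Closing.

apply_moves:
  plan: [0,0,0,0,0,0,0,0,0,0,0,0,0,0,0,0,0,0,0,0,0,0,0,0,0,0,0,0,0,0,0,0,0,0,0,0]
  grip: 0.0

```text
clock: 4.3
eef_pos: [0.5206, 0.0256, 0.1217]
tool_rot: [0.965, -0.261, 0.001, -0.002]
ft_force: [0.2, 4.8, 5.4]
grip_width: 0.033
```

```bash
python3 -c "
from h import *
s=optics.camera('side')
st();
crop(s['pixels'],205,140,70,80,7,'s3.png')"
```

```text
t 4.35 tcp [0.5206 0.0256 0.1216] th -120.21 q [ 4.800e-02  3.530e-01 -1.360e-01  1.078e+00  2.000e-03 -2.566e+00] F [0.86 4.97 5.69] M [ 0.992 -0.241  0.024] tau6 0.002 w 0.0336
```

View pics/s3.png

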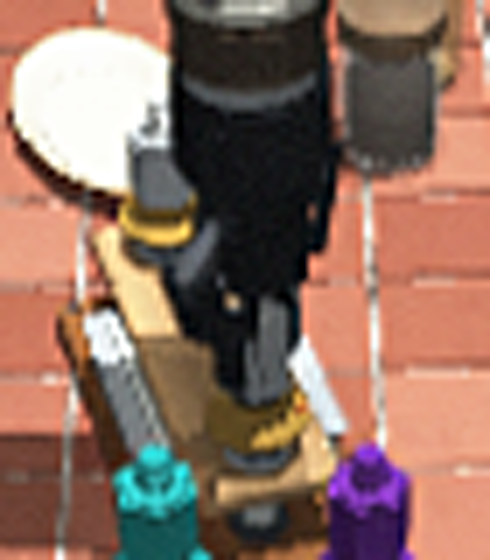

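apply_moves:
  plan: [-0.0006,-0.001,0,0,0,0,-0.0006,-0.001,0.0001,0,0,0.06,-0.0006,-0.001,0.0002,0,0,0.12,-0.0006,-0.001,0.0003,0,0,0.18,-0.0006,-0.001,0.0005,0,0,0.24,-0.0006,-0.001,0.0006,0,0,0.3,-0.0006,-0.001,0.0007,0,0,0.36,-0.0006,-0.001,0.0008,0,0,0.42,-0.0006,-0.001,0.0009,0,0,0.48,-0.0006,-0.001,0.001,0,0,0.54,-0.0006,-0.001,0.0011,0,0,0.6,-0.0006,-0.001,0.0011,0,0,0.6]

```text
clock: 5.35
eef_pos: [0.5196, 0.0252, 0.1203]
tool_rot: [0.845, -0.536, 0.001, 0.0]
ft_force: [-0.6, -0.6, 7.7]
grip_width: 0.0331
```

```bash
python3 -c "
from h import *
st()"
```

```text
t 5.35 tcp [0.5196 0.0252 0.1203] th -154.76 q [ 4.900e-02  3.540e-01 -1.390e-01  1.077e+00 -1.000e-03 -1.962e+00] F [-0.56 -0.57  7.67] M [0.064 0.271 0.032] tau6 0.347 w 0.0331
```

apply_moves:
  plan: [0,0,0.0001,0,0,0.06,0,0,0.0002,0,0,0.12,0,0,0.0003,0,0,0.18,0,0,0.0005,0,0,0.24,0,0,0.0006,0,0,0.3,0,0,0.0007,0,0,0.36,0,0,0.0008,0,0,0.42,0,0,0.0009,0,0,0.48,0,0,0.001,0,0,0.54,0,0,0.0011,0,0,0.6,0,0,0.0013,0,0,0.66,0,0,0.0014,0,0,0.72]

```text
clock: 6.35
eef_pos: [0.5181, 0.0253, 0.1188]
tool_rot: [-0.601, 0.799, 0.0, -0.001]
ft_force: [-4.7, 1.1, 10.2]
grip_width: 0.0334
```

apply_moves:
  plan: [0,0,0,0,0,0,0,0,0,0,0,0]

```text
clock: 6.52
eef_pos: [0.5181, 0.0253, 0.1188]
tool_rot: [-0.602, 0.798, 0.0, -0.001]
ft_force: [-5.1, -0.7, 9.8]
grip_width: 0.0333
```

```bash
python3 -c "
from h import *
s=optics.camera('side')
st();
crop(s['pixels'],220,160,45,55,10,'s4.png')"
```

```text
t 6.57 tcp [0.5181 0.0253 0.1188] th 164.10 q [ 4.900e-02  3.550e-01 -1.420e-01  1.075e+00 -1.000e-03 -1.244e+00] F [-3.54 -0.04 10.18] M [ 0.201  1.022 -0.034] tau6 -0.050 w 0.0330
```

View pics/s4.png

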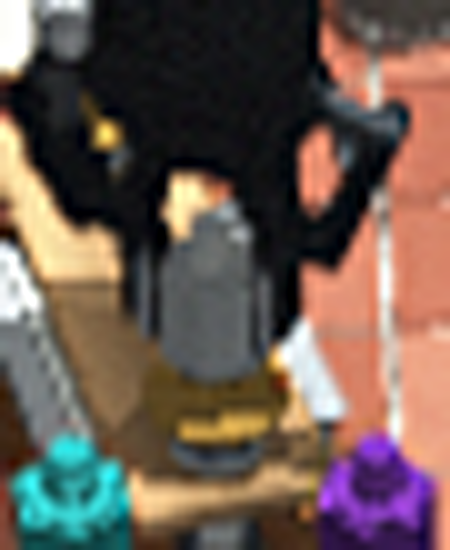

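Add to h.py:
```python
def m(n=5):
    F=[];M=[]
    for _ in range(n):
        optics.camera("side"); o=sensors.get_obs(); F.append(o["ft_force"]);M.append(o["ft_torque"])
    y=Ro.from_quat(o["tool_rot"]).as_matrix()[:,1]
    print("t %.2f"%o["clock"],"th %.2f"%np.degrees(np.arctan2(y[1],y[0])),"tcp",o["eef_pos"].round(4),"F",np.mean(F,0).round(2),"M",np.mean(M,0).round(3),"Mz sd %.3f"%np.std(M,0)[2],"tau6 %.3f"%o["tau"][5],"q6 %.3f"%o["joint_pos"][5],"w %.4f"%o["grip_width"])
```

```text
(no output)
```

apply_moves:
  plan: [0.0003,0.001,0,0,0,0.04,0.0003,0.001,0,0,0,0.08,0.0003,0.001,0,0,0,0.12,0.0003,0.001,0,0,0,0.15,0.0003,0.001,0,0,0,0.15]

```text
clock: 6.98
eef_pos: [0.5177, 0.0254, 0.1187]
tool_rot: [-0.541, 0.841, -0.0, -0.0]
ft_force: [-1.7, 1.5, 7.8]
grip_width: 0.0334
```

```bash
python3 -c "
from h import *
m()"
```

```text
t 7.23 th 155.52 tcp [0.5177 0.0254 0.1187] F [-2.19  0.84  7.49] M [0.253 0.579 0.009] Mz sd 0.021 tau6 -0.005 q6 -1.094 w 0.0334
```

apply_moves:
  plan: [0,0,0,0,0,0.04,0,0,0.0001,0,0,0.08,0,0,0.0001,0,0,0.08]

```text
clock: 7.48
eef_pos: [0.5176, 0.0255, 0.1185]
tool_rot: [-0.507, 0.862, -0.0, -0.0]
ft_force: [-1.8, 1.6, 6.3]
grip_width: 0.0332
```

```bash
python3 -c "
from h import *
m()"
```

```text
t 7.73 th 150.93 tcp [0.5176 0.0255 0.1185] F [-2.37  0.9   7.5 ] M [ 0.309  0.592 -0.01 ] Mz sd 0.025 tau6 -0.019 q6 -1.014 w 0.0329
```

apply_moves:
  plan: [0,0,0,0,0,0.03,0,0,0.0001,0,0,0.06,0,0,0.0001,0,0,0.08]

```text
clock: 7.98
eef_pos: [0.5174, 0.0256, 0.1183]
tool_rot: [-0.472, 0.882, 0.0, -0.0]
ft_force: [-3.5, 0.7, 7.2]
grip_width: 0.0331
```

```bash
cat > s.py <<'E'
from h import *
o=sensors.get_obs(); print("Mz now %.3f tau6 %.3f"%(o["ft_torque"][2],o["tau"][5]))
m(3)
E
python3 s.py
```

```text
Mz now 0.071 tau6 -0.083
t 8.13 th 146.36 tcp [0.5174 0.0256 0.1183] F [-2.39  1.44  7.97] M [0.38  0.647 0.051] Mz sd 0.010 tau6 0.031 q6 -0.934 w 0.0333
```

apply_moves:
  plan: [0,0,0,0,0,0.03,0,0,0.0001,0,0,0.06,0,0,0.0001,0,0,0.08]

```text
clock: 8.38
eef_pos: [0.5173, 0.0258, 0.1182]
tool_rot: [-0.436, 0.9, 0.0, -0.001]
ft_force: [-2.6, 1.6, 7.3]
grip_width: 0.0334
```

```bash
python3 s.py
```

```text
Mz now 0.023 tau6 -0.082
t 8.53 th 141.78 tcp [0.5173 0.0258 0.1182] F [-2.94  1.55  8.15] M [ 0.424  0.704 -0.004] Mz sd 0.023 tau6 0.032 q6 -0.854 w 0.0331
```

apply_moves:
  plan: [0,0,0,0,0,0.03,0,0,0.0001,0,0,0.06,0,0,0.0001,0,0,0.08]

```text
clock: 8.78
eef_pos: [0.5172, 0.0259, 0.118]
tool_rot: [-0.4, 0.917, 0.0, -0.001]
ft_force: [-3.8, 1.6, 7.6]
grip_width: 0.0334
```

```bash
python3 s.py
```

```text
Mz now 0.028 tau6 -0.081
t 8.93 th 137.20 tcp [0.5172 0.0259 0.118 ] F [-3.08  2.57  7.56] M [0.53 0.74 0.03] Mz sd 0.023 tau6 0.033 q6 -0.774 w 0.0331
```

apply_moves:
  plan: [0,0,0,0,0,0.03,0,0,0.0001,0,0,0.06,0,0,0.0001,0,0,0.08]

```text
clock: 9.18
eef_pos: [0.5171, 0.026, 0.1179]
tool_rot: [-0.363, 0.932, 0.001, -0.001]
ft_force: [-3.4, 1.7, 7.6]
grip_width: 0.0334
```

```bash
python3 s.py
```

```text
Mz now 0.082 tau6 -0.080
t 9.33 th 132.62 tcp [0.5171 0.026  0.1179] F [-3.03  2.5   7.94] M [ 0.574  0.734 -0.008] Mz sd 0.024 tau6 0.034 q6 -0.694 w 0.0332
```

apply_moves:
  plan: [0,0.0008,0,0,0,0.03,0,0.0008,0.0001,0,0,0.06,0,0.0008,0.0001,0,0,0.08]

```text
clock: 9.58
eef_pos: [0.517, 0.0262, 0.1178]
tool_rot: [-0.325, 0.946, -0.0, -0.0]
ft_force: [-2.1, 0.9, 6.3]
grip_width: 0.0334
```

```bash
python3 s.py
```

```text
Mz now 0.131 tau6 -0.082
t 9.73 th 128.02 tcp [0.517  0.0262 0.1178] F [-2.2   1.63  6.48] M [0.38 0.54 0.01] Mz sd 0.036 tau6 0.032 q6 -0.613 w 0.0332
```

apply_moves:
  plan: [0,0,0,0,0,0.03,0,0,0.0001,0,0,0.06,0,0,0.0001,0,0,0.08]

```text
clock: 9.98
eef_pos: [0.5169, 0.0264, 0.1177]
tool_rot: [-0.287, 0.958, 0.0, -0.001]
ft_force: [-2.2, 1.7, 5.8]
grip_width: 0.0333
```

```bash
python3 s.py
```

```text
Mz now 0.089 tau6 -0.081
t 10.13 th 123.44 tcp [0.5169 0.0264 0.1176] F [-2.14  1.25  6.25] M [0.442 0.571 0.021] Mz sd 0.049 tau6 0.033 q6 -0.533 w 0.0332
```

apply_moves:
  plan: [0,0,0,0,0,0.03,0,0,0.0001,0,0,0.06,0,0,0.0001,0,0,0.08]

```text
clock: 10.38
eef_pos: [0.5168, 0.0265, 0.1175]
tool_rot: [-0.249, 0.969, 0.0, -0.001]
ft_force: [-2.0, 3.0, 6.0]
grip_width: 0.0332
```

```bash
python3 s.py
```

```text
Mz now 0.043 tau6 -0.080
t 10.53 th 118.87 tcp [0.5168 0.0265 0.1175] F [-2.61  2.07  5.99] M [ 0.545  0.569 -0.013] Mz sd 0.024 tau6 0.034 q6 -0.453 w 0.0331
```

apply_moves:
  plan: [0,0,0,0,0,0.03,0,0,0.0001,0,0,0.06,0,0,0.0001,0,0,0.08]

```text
clock: 10.78
eef_pos: [0.5167, 0.0267, 0.1174]
tool_rot: [-0.21, 0.978, 0.0, -0.001]
ft_force: [-2.8, 2.9, 5.8]
grip_width: 0.0335
```

```bash
python3 s.py
```

```text
Mz now 0.064 tau6 -0.080
t 10.93 th 114.29 tcp [0.5168 0.0267 0.1174] F [-2.29  2.39  6.31] M [0.623 0.573 0.07 ] Mz sd 0.026 tau6 0.034 q6 -0.373 w 0.0331
```

apply_moves:
  plan: [0,0,0,0,0,0.03,0,0,0.0001,0,0,0.06,0,0,0.0001,0,0,0.08]

```text
clock: 11.18
eef_pos: [0.5167, 0.0268, 0.1172]
tool_rot: [-0.171, 0.985, 0.001, -0.001]
ft_force: [-2.8, 3.5, 6.1]
grip_width: 0.0332
```

```bash
python3 s.py
```

```text
Mz now 0.075 tau6 -0.079
t 11.33 th 109.71 tcp [0.5167 0.0268 0.1172] F [-2.64  2.67  6.7 ] M [0.706 0.567 0.069] Mz sd 0.015 tau6 0.035 q6 -0.293 w 0.0335
```

apply_moves:
  plan: [0,0,0,0,0,0.03,0,0,0.0001,0,0,0.05,0,0,0.0001,0,0,0.07]

```text
clock: 11.58
eef_pos: [0.5167, 0.027, 0.1171]
tool_rot: [-0.136, 0.991, 0.001, -0.001]
ft_force: [-1.5, 2.7, 6.0]
grip_width: 0.0331
```

```bash
python3 s.py
```

```text
Mz now 0.053 tau6 -0.135
t 11.73 th 105.71 tcp [0.5167 0.0269 0.1171] F [-2.21  3.05  5.8 ] M [0.798 0.558 0.023] Mz sd 0.019 tau6 0.038 q6 -0.223 w 0.0332
```

apply_moves:
  plan: [0.0002,0.0008,0,0,0,0.03,0.0002,0.0008,0.0001,0,0,0.06,0.0002,0.0008,0.0001,0,0,0.08]

```text
clock: 11.98
eef_pos: [0.5166, 0.0272, 0.117]
tool_rot: [-0.096, 0.995, 0.0, -0.0]
ft_force: [-2.1, 1.6, 4.9]
grip_width: 0.0331
```

```bash
python3 s.py
```

```text
Mz now 0.067 tau6 -0.079
t 12.13 th 101.10 tcp [0.5166 0.0272 0.117 ] F [-2.01  1.95  5.56] M [0.546 0.361 0.026] Mz sd 0.030 tau6 0.035 q6 -0.141 w 0.0333
```

apply_moves:
  plan: [0,0,0,0,0,0.03,0,0,0.0001,0,0,0.06,0,0,0.0001,0,0,0.08]

```text
clock: 12.38
eef_pos: [0.5166, 0.0274, 0.1169]
tool_rot: [-0.056, 0.998, 0.0, -0.0]
ft_force: [-1.5, 2.3, 4.9]
grip_width: 0.0331
```

```bash
python3 s.py
```

```text
Mz now 0.013 tau6 -0.079
t 12.53 th 96.55 tcp [0.5166 0.0274 0.1168] F [-2.42  2.62  5.27] M [0.614 0.416 0.06 ] Mz sd 0.034 tau6 0.035 q6 -0.062 w 0.0334
```

apply_moves:
  plan: [0,0,0,0,0,0.03,0,0,0.0001,0,0,0.06,0,0,0.0001,0,0,0.08]

```text
clock: 12.78
eef_pos: [0.5166, 0.0275, 0.1167]
tool_rot: [-0.017, 1.0, 0.0, -0.0]
ft_force: [-1.8, 3.1, 5.0]
grip_width: 0.033
```

```bash
python3 s.py
```

```text
Mz now 0.045 tau6 -0.078
t 12.93 th 91.97 tcp [0.5167 0.0275 0.1167] F [-1.71  2.5   5.  ] M [0.728 0.364 0.021] Mz sd 0.020 tau6 0.036 q6 0.018 w 0.0332
```

apply_moves:
  plan: [0,0,0,0,0,0.03,0,0,0.0001,0,0,0.06,0,0,0.0001,0,0,0.08]

```text
clock: 13.18
eef_pos: [0.5167, 0.0277, 0.1166]
tool_rot: [0.023, 1.0, 0.001, -0.0]
ft_force: [-2.1, 3.2, 5.1]
grip_width: 0.0332
```

```bash
python3 s.py
```

```text
Mz now 0.096 tau6 -0.066
t 13.33 th 87.41 tcp [0.5167 0.0276 0.1165] F [-2.07  3.63  4.97] M [0.927 0.456 0.03 ] Mz sd 0.006 tau6 0.038 q6 0.098 w 0.0330
```

apply_moves:
  plan: [0,0,0,0,0,0.02,0,0,0.0001,0,0,0.04,0,0,0.0001,0,0,0.05]

```text
clock: 13.58
eef_pos: [0.5168, 0.0277, 0.1165]
tool_rot: [0.048, 0.999, 0.001, -0.0]
ft_force: [-2.9, 4.3, 5.3]
grip_width: 0.0333
```

```bash
python3 s.py
```

```text
Mz now 0.098 tau6 0.021
t 13.73 th 84.55 tcp [0.5167 0.0277 0.1165] F [-2.14  4.38  5.78] M [1.008 0.451 0.   ] Mz sd 0.023 tau6 0.045 q6 0.148 w 0.0332
```

Create r.py:
```python
from h import *
a=[]
for i in range(4):
    o=sensors.get_obs(); a.append((round(o["ft_torque"][2],3),round(o["tau"][5],3),round(o["joint_vel"][5],3),round(o["joint_pos"][5],4)))
    if i<3: optics.camera("side")
print("t %.2f"%o["clock"],a,o["ft_force"].round(1),o["eef_pos"].round(4))
```

```text
(no output)
```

apply_moves:
  plan: [0,0,0,0,0,0.03]

```text
clock: 13.82
eef_pos: [0.5168, 0.0278, 0.1164]
tool_rot: [0.063, 0.998, 0.001, -0.0]
ft_force: [-1.1, 4.1, 5.3]
grip_width: 0.0334
```

```bash
python3 r.py
```

```text
t 13.97 [(np.float64(0.053), np.float64(-0.422), np.float64(0.388), np.float64(0.1782)), (np.float64(0.067), np.float64(0.107), np.float64(-0.057), np.float64(0.1801)), (np.float64(0.058), np.float64(0.138), np.float64(-0.016), np.float64(0.1783)), (np.float64(-0.025), np.float64(0.037), np.float64(-0.003), np.float64(0.1779))] [-2.1  4.8  4.9] [0.5168 0.0278 0.1164]
```

apply_moves:
  plan: [0.0005,0.0008,0,0,0,0.03,0.0005,0.0008,0.0001,0,0,0.052,0.0005,0.0008,0.0001,0,0,0.068,0.0005,0.0008,0.0001,0,0,0.076,0.0005,0.0008,0.0001,0,0,0.08]

```text
clock: 14.38
eef_pos: [0.5168, 0.028, 0.1162]
tool_rot: [0.103, 0.995, 0.0, -0.0]
ft_force: [-2.1, 3.2, 6.0]
grip_width: 0.0332
```

```bash
python3 r.py
```

```text
t 14.53 [(np.float64(0.062), np.float64(0.044), np.float64(0.043), np.float64(0.2603)), (np.float64(0.061), np.float64(0.073), np.float64(-0.009), np.float64(0.2604)), (np.float64(0.036), np.float64(0.065), np.float64(-0.004), np.float64(0.2601)), (np.float64(0.037), np.float64(0.049), np.float64(0.001), np.float64(0.26))] [-2.4  2.6  6.4] [0.5168 0.0281 0.1163]
```

apply_moves:
  plan: [0,0,0,0,0,0.03,0,0,0.0001,0,0,0.052,0,0,0.0001,0,0,0.068,0,0,0.0001,0,0,0.076,0,0,0.0001,0,0,0.08]

```text
clock: 14.95
eef_pos: [0.5168, 0.0282, 0.1161]
tool_rot: [0.143, 0.99, 0.0, -0.0]
ft_force: [-1.1, 3.8, 5.0]
grip_width: 0.0335
```

```bash
python3 r.py
```

```text
t 15.10 [(np.float64(0.251), np.float64(0.185), np.float64(0.042), np.float64(0.3402)), (np.float64(0.173), np.float64(0.211), np.float64(-0.009), np.float64(0.3402)), (np.float64(0.188), np.float64(0.202), np.float64(-0.002), np.float64(0.34)), (np.float64(0.164), np.float64(0.187), np.float64(0.002), np.float64(0.3399))] [-1.3  3.2  5.2] [0.5169 0.0282 0.1161]
```

Contact: the moment rose from 0.05 to about 0.2 N m, and tau6 agrees (+0.14). I'll tighten in small steps.

apply_moves:
  plan: [0,0,0,0,0,0.01,0,0,0,0,0,0.018,0,0,0,0,0,0.023,0,0,0,0,0,0.025]

```text
clock: 15.43
eef_pos: [0.5169, 0.0282, 0.1161]
tool_rot: [0.155, 0.988, 0.0, 0.0]
ft_force: [-2.3, 3.9, 4.3]
grip_width: 0.0332
```

```bash
python3 r.py
```

```text
t 15.58 [(np.float64(0.278), np.float64(0.257), np.float64(0.02), np.float64(0.3652)), (np.float64(0.263), np.float64(0.267), np.float64(-0.005), np.float64(0.3652)), (np.float64(0.25), np.float64(0.262), np.float64(-0.001), np.float64(0.3651)), (np.float64(0.231), np.float64(0.254), np.float64(-0.001), np.float64(0.365))] [-0.6  3.9  5.7] [0.5169 0.0282 0.1161]
```

apply_moves:
  plan: [0,0,0,0,0,0.008,0,0,0,0,0,0.015,0,0,0,0,0,0.02,0,0,0,0,0,0.022]

```text
clock: 15.92
eef_pos: [0.5169, 0.0282, 0.1161]
tool_rot: [0.166, 0.986, 0.0, 0.0]
ft_force: [-0.5, 4.9, 4.8]
grip_width: 0.0331
```

```bash
python3 r.py; python3 -c "
from h import *
s=optics.camera('side')
st();
crop(s['pixels'],220,160,45,55,10,'s5.png')"
```

```text
t 16.07 [(np.float64(0.329), np.float64(0.318), np.float64(0.021), np.float64(0.3873)), (np.float64(0.311), np.float64(0.326), np.float64(-0.005), np.float64(0.3873)), (np.float64(0.296), np.float64(0.323), np.float64(0.001), np.float64(0.3871)), (np.float64(0.268), np.float64(0.313), np.float64(-0.0), np.float64(0.3871))] [-1.   5.8  4.4] [0.5169 0.0282 0.116 ]
t 16.12 tcp [0.5169 0.0282 0.1161] th 70.92 q [ 5.400e-02  3.540e-01 -1.510e-01  1.066e+00  1.000e-03  3.870e-01] F [-1.71  4.87  4.84] M [1.208 0.202 0.329] tau6 0.311 w 0.0330
```

View pics/s5.png

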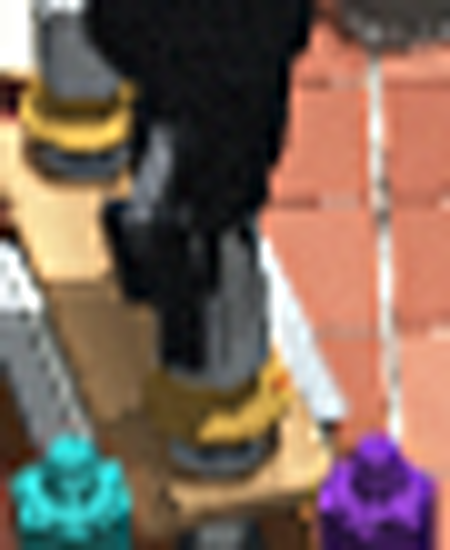

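About 0.32 N m, inside the 0.25–0.4 band. The red dot is still at side px (248,198), as at the start. Releasing.

apply_moves:
  plan: [0,0,0,0,0,0,0,0,0,0,0,0,0,0,0,0,0,0,0,0,0,0,0,0,0,0,0,0,0,0,0,0,0,0,0,0]
  grip: 0.0854

```text
clock: 16.62
eef_pos: [0.5168, 0.0275, 0.1158]
tool_rot: [0.166, 0.986, -0.0, -0.0]
ft_force: [-0.3, 0.5, 0.3]
grip_width: 0.0852
```

```bash
python3 -c "
from h import *
s=optics.camera('side')
st();
crop(s['pixels'],220,160,45,55,10,'s6.png')"
```

```text
t 16.67 tcp [0.5168 0.0276 0.1159] th 70.88 q [ 0.054  0.355 -0.151  1.066 -0.     0.387] F [-0.66  0.4   0.41] M [-0.028 -0.047  0.034] tau6 0.001 w 0.0854
```

View pics/s6.png

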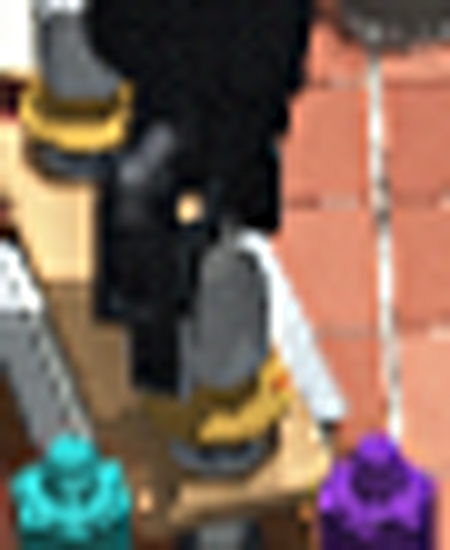

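The fingers are clear of the nut and the forces are zero. Retreating upward, then moving back.

apply_moves:
  plan: [0,0,-0.01,0,0,0,0,0,-0.03,0,0,0,0,0,-0.06,0,0,0,0,0,-0.09,0,0,0,0,0,-0.12,0,0,0,0.012,-0.038,-0.12,0,0,0,0.024,-0.076,-0.12,0,0,0,0.036,-0.114,-0.12,0,0,0,0.048,-0.15,-0.12,0,0,0,0.048,-0.15,-0.12,0,0,0,0.048,-0.15,-0.12,0,0,0,0.048,-0.15,-0.12,0,0,0]

```text
clock: 17.67
eef_pos: [0.4228, -0.0983, 0.2369]
tool_rot: [0.166, 0.986, 0.0, 0.001]
ft_force: [0.1, -0.4, -0.4]
grip_width: 0.0851
```

Run:
```python
from h import *
s=optics.camera("side");t=optics.camera("top");st()
old=cv2.imread("pics/side0.png")[:,:,::-1]
im=np.hstack([cv2.resize(np.ascontiguousarray(a[170:215,222:265]),None,fx=9,fy=9,interpolation=cv2.INTER_CUBIC) for a in(old,s["pixels"])])
cv2.imwrite("pics/cmp.png",im[:,:,::-1])
crop(s["pixels"],150,60,180,290,2,'s7.png'); cv2.imwrite("pics/t7.png",t["pixels"][:,:,::-1])
```

```text
t 17.77 tcp [ 0.4232 -0.0976  0.2364] th 70.97 q [-0.227  0.107 -0.145  1.318  0.     0.105] F [ 2.05 -0.35  0.88] M [-0.055 -0.03  -0.007] tau6 0.002 w 0.0854
```

View pics/cmp.png

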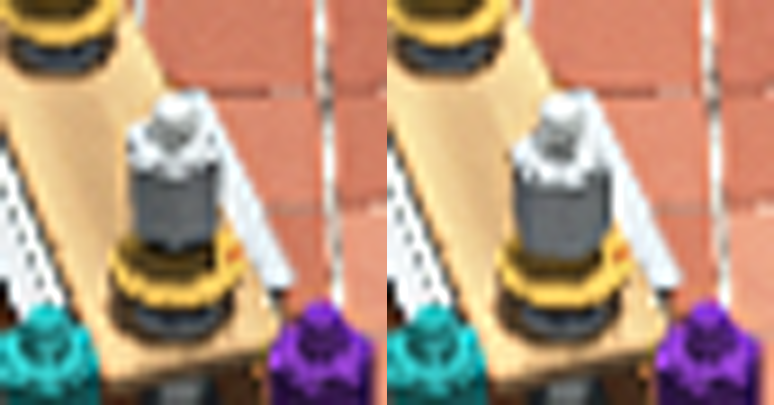

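View pics/t7.png

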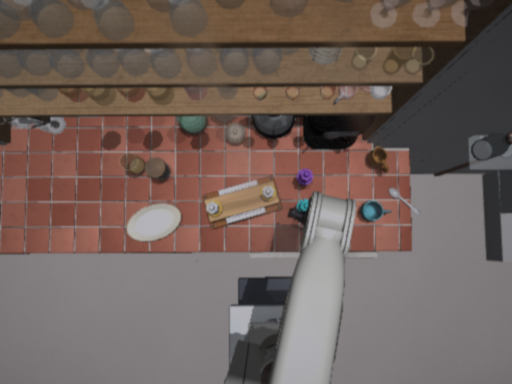

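apply_moves:
  plan: [0,0,-0.02,0,0,0,0,0,-0.04,0,0,0,0,0,-0.04,0,0,0,0,0,-0.04,0,0,0]

```text
clock: 18.1
eef_pos: [0.4239, -0.0974, 0.2769]
tool_rot: [0.165, 0.986, -0.0, 0.001]
ft_force: [-0.2, 0.9, -0.6]
grip_width: 0.0858
```

```bash
python3 -c "
from h import *
st();print(bot.job_done())"
```

```text
t 18.10 tcp [ 0.4239 -0.0974  0.2769] th 71.03 q [-0.226  0.093 -0.056  1.42   0.     0.105] F [-0.2   0.89 -0.57] M [-0.003  0.045  0.012] tau6 0.001 w 0.0858
the job is handed in; nothing more can be done
None
```

The lock nut on the near stud, the end towards the two coloured decoys, is run down and tightened to about 0.32 N m. I released it, backed off and handed the job in at 18.1 s.

- **Turning:** one grip was enough. The nut turned about 2.9 rad, at around 0.05 N m, before it met the washer. I then tightened in small steps, from about 0.2 to 0.27 to 0.32 N m, and the wrist moment and last-joint torque agreed.
- **After release:** the before and after pictures show the nut down on the brass nut with more stud showing. The red dot is at the same pixel, about (248,198), so the brass nut did not turn as far as the picture can show. Nothing else looked moved in the top view. I did not test the lock again by turning it back.
- **Readings that varied:** during the free turning, single moment readings swung between about 0 and 0.13 N m. That was noise and overshoot when a step stopped, so I switched to gentler, decelerating steps to find the contact. While parked after release, one reading showed 2 N sideways. After raising the arm 40 mm, all forces were below 1 N.

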